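# Nest a jar in the touch mixer and hold it running

### The job

Set the adapter cup into the head cup of the touch mixer, then set the capped sample jar into the adapter cup. Then press down on the jar so that the sprung head sinks about halfway (7.5 of its 15 mm: the lower ring on the steel stem has gone into the collar, the upper ring still shows), never so far as its bottom stop, and finish while holding it steadily pressed there. Leave the glass beaker, the tape roll and the rubber stopper where they are.

Things in the scene. Friction and masses are not known exactly. Their poses are not given: they have to be found in the camera images.
- mixer: touch mixer, fixed to the worktop: white housing 140 x 110 x 57 mm high, black knob and rocker switch on the front (its own -x side); a low grey collar on top ends at 66 mm height, and the sprung head cup stands on a steel stem above it, centred over the origin. Origin: centre of the underside on the worktop, z up.
- head_floor (a point): centre of the inner floor of the mixer's grey head cup, z up; at rest 90 mm above the worktop; it moves down with the head. The head cup is open at the top: 66 mm inside and 74 mm outside diameter, rim 22 mm above this point.
- mixer_head (a joint): how far the head cup is pressed down, in m: 0 at rest, 0.015 at the bottom stop. A spring holds it up: 6.4 N at rest (it carries adapter and jar without sinking) plus 0.8 N per mm; halfway takes 8 to 11 N on the jar. Two dark rings are engraved on the stem: the lower has just gone into the collar at 5 mm travel, the upper begins to go in at 10 mm.
- adapter: adapter cup: plain aluminium cup, 58 mm outside and 51 mm inside diameter, 46 mm high, open at the top, inner floor 14 mm above its underside, 0.12 kg. Loose, upright on the worktop; its place and the jar's may be swapped. Origin: centre of the underside, z up along its axis. Seated in the head cup, its rim stands 24 mm above the head cup's rim.
- jar: sample jar: white plastic jar with a wider white cap that is fixed to it, 45 mm diameter over the cap, 54 mm high, about 0.1 kg. Loose, stands upright on the worktop. Origin: centre of the underside, z along its axis up. Seated in the adapter cup its flat cap stands 22 mm above the adapter's rim (158 mm above the worktop with the head at rest).
- beaker: small glass beaker with a spout, 62 x 54 x 70 mm, loose bystander; origin at the centre of the underside
- tape_roll: roll of masking tape lying flat, 100 mm diameter, 25 mm high, loose bystander; origin at the centre of the underside
- stopper: green rubber stopper, 25 mm diameter, 24 mm high, standing, loose bystander; origin at the centre of the underside
Things that resemble listed ones, but are neither listed nor needed, are in the scene too. Leave any blue or purple look-alike of the jar alone. Leave any blue look-alike of the adapter alone.

How it is judged:
On the way, in this order (a step that is already met when the one before it is completed fails the run):
1. the adapter cup stands seated in the head cup, let go, the jar not yet in it (horizontal distance between adapter and head_floor below 0.006 m and z of adapter in the frame of head_floor below 0.003 m and angle between adapter's own z axis and vertical below 0.1 rad and contact force between the fingers and adapter below 0.2 N and distance between jar and adapter above 0.06 m), for 0.2 s.
2. the jar stands seated in the adapter cup, the adapter in the head cup (horizontal distance between adapter and head_floor below 0.006 m and z of adapter in the frame of head_floor below 0.003 m and horizontal distance between jar and adapter below 0.006 m and z of jar in the frame of adapter below 0.017 m and angle between jar's own z axis and vertical below 0.12 rad), for 0.2 s.
At the end, for the whole second after the job is handed in: The fingers still press on the jar (over 4 N) and hold the head steady (under 10 mm/s) between 4.8 and 10.2 mm of travel; the adapter sits on the head cup's floor (within 3 mm, 6 mm sideways, 0.1 rad upright) and the jar on the adapter's floor (within 3 mm, 6 mm sideways, 0.12 rad upright) (all of step 2 and value of joint mixer_head between 0.0048 and 0.0102 m and velocity of joint mixer_head between -0.01 and 0.01 m/s and contact force between the fingers and jar above 4 N and angle between adapter's own z axis and vertical below 0.1 rad); the arm keeps its last pose, push and grip.
It fails at once if the head is driven to its bottom stop (over 14 mm) (value of joint mixer_head above 0.014 m).
It fails at once if the beaker, the tape roll or the stopper is shifted by more than 20 mm (distance of any of beaker, tape_roll, stopper from where it was at the start of the episode above 0.02 m).
It also fails if it takes over 64 s, if anything falls off the work surface, if the arm or the gripper's body presses on something with over 40 N, if the wrist force passes 120 N, or if a joint passes its speed limit or range.

### The arm

A 6-joint arm with a two-finger parallel gripper is mounted at the origin on a cart in front of the work surface, level with it; the furniture and walls round the work are solid. World frame = base frame: x ahead of the robot, y to its left, z up, the work surface at z = 0. Lengths are in m, angles in rad, forces in N, time in s.
With the tool pointing down it reaches from about 0.275 to 0.75 m from the base axis. Payload 10.2 kg.
Tool frame: the origin (TCP) lies midway between the tips of the shut fingers; the grasp point (between the pads) lies 19 mm behind it (env.hold_point_z is the distance from the TCP to the grasp point, in m); z points along the fingers, y is the line along which they close (so a half turn about z gives the same grasp; the last joint's range is limited). The gripper opens to 85 mm and grips with 20 to 120 N. Pads are 22 mm wide; open, the fingers measure 114 mm over their backs; the gripper's body (76 mm by 85 mm) begins 54 mm behind the grasp point. The pads swing forward as they close: fully open they stand 13 mm farther back than shut.
Start: joints at [-1.346, 0.313, 1.498, -0, 1.331, -0.223], TCP at [0.227, -0.473, 0.231] pointing down, gripper open.
Joint ranges: [-2.94, 2.94], [-0.97, 2.17], [0.19, 2.56], [-1.23, 4.37], [0.02, 3.11], [-2.88, 2.88]. Speed limits (rad/s): [2.39, 2.39, 3.01, 3.14, 3.14, 3.14].

### API

Orientations are given as a unit quaternion [x, y, z, w].
In Python, from bench import env, kinematics, monitor, eyes, job gives the robot as it stands. The module is installed in compiled form; this text tells all that it offers. Calls block until the motion is done:
- env.reach(position, orientation): joint-space move of the TCP to a pose.
- env.movel(position, velocity=0.15, frame=None, guard=None): straight line of the TCP; frame=None keeps the orientation; velocity is the mean speed in m/s. With guard (N) it stops when the force on the tool has changed by that much, and returns True; else False.
- env.set_joints(angles): joint-space move.
- env.release() and env.close_gripper(effort=None): open the fingers fully, or close them until they stop; effort is the grip in N (None keeps the last).
- env.hold(seconds).
- kinematics.ik(position, orientation): joint angles nearest the present ones, or None.
- monitor.sense(): the state.
- eyes.grab_frame(name): name is "side" or "top"; returns a dict with "frame" (420x560x3 uint8, red, green, blue), "mtx" (3x3 intrinsics, pixels), "view" (4x4, takes a point from world to camera coordinates). Camera axes: x right, y down, z forward; pixel columns grow to the right and rows downward; lengths in m; the calibration is good to about 2 mm. A picture is of the moment at which its call begins. There is no depth.
A pose or a line that the arm cannot do raises env.MotionError and nothing moves.
- job.hand_in(): hands the job in; it is judged then, once.
The state is a dict: "clock": time; "joints": joint angles; "qvel": joint speeds; "joint_efforts": joint torques, N m; "position": TCP position; "ee_rot": TCP orientation; "contact_force": force on the tool from outside, world axes, zero at the start; "ft_torque": the same for the moment, N m; "finger_gap": opening from 0.0 (shut) to 1.0 (fully open); "gripper_force": force on a finger pad.
Only numpy, scipy, OpenCV 4.12 (cv2) and the standard library are available. Lean on these libraries where they do the work, as an engineer would, in place of code of your own. Each camera call takes 0.05 s, during which the arm holds its last target. There are 200 camera calls.

## Working session

There is one attempt and no reset: what is moved stays moved. The work goes in short steps, each a Python script; the robot and the scene stay as the last script left them, time stands still between calls to the robot, and variables do not carry over. Pictures are saved under pics/ and viewed, at most 10 in all, crops included, and the job is handed in when it is done.

```bash
mkdir -p pics
python3 - <<'E'
from bench import env, kinematics, monitor, eyes, job
import cv2,numpy as np
for n in("top","side"):
    f=eyes.grab_frame(n);cv2.imwrite(f"pics/{n}0.png",f["frame"][:,:,::-1]);np.savez(f"pics/{n}0.npz",**f)
    print(n,f["mtx"].tolist(),np.round(f["view"],4).tolist())
print(monitor.sense(),env.hold_point_z)
E
```

```text
top [[498.5038439836396, 0.0, 285.61951402144666], [0.0, 498.5038439836396, 215.81147131037014], [0.0, 0.0, 1.0]] [[0.0233, -0.9997, -0.0102, 0.1345], [-0.9875, -0.0215, -0.1563, 0.4855], [0.156, 0.0137, -0.9877, 1.5299], [0.0, 0.0, 0.0, 1.0]]
side [[414.4420688514328, 0.0, 286.6751906866831], [0.0, 414.4420688514328, 208.1756499911807], [0.0, 0.0, 1.0]] [[-0.8093, -0.5873, -0.0093, 0.498], [-0.3531, 0.4991, -0.7913, 0.1804], [0.4694, -0.6371, -0.6113, 0.8845], [0.0, 0.0, 0.0, 1.0]]
{'clock': 0.1, 'joints': array([-1.34642129e+00,  3.13400666e-01,  1.49834265e+00, -2.19870826e-06,
        1.33099298e+00, -2.23390949e-01]), 'qvel': array([ 0.00164561, -0.00219376, -0.00042317,  0.00072592, -0.00077503,
       -0.00123641]), 'joint_efforts': array([ 2.85364949e-03, -4.12903547e+01, -2.60142571e+01, -9.21524497e-05,
        3.06717106e-03,  1.93028740e-05]), 'position': array([ 0.22724262, -0.47302617,  0.23079586]), 'ee_rot': array([ 9.75042493e-01,  2.22017588e-01, -1.34910695e-06, -5.71822361e-04]), 'contact_force': array([-0.01937803,  0.58835026,  0.10247319]), 'ft_torque': array([ 0.00820154, -0.01664101,  0.02149348]), 'gripper_force': 0.0, 'finger_gap': 1.0001337849305965} 0.0187
```

View pics/top0.png

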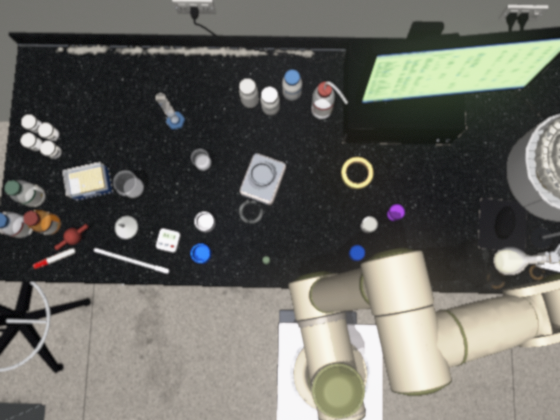

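View pics/side0.png

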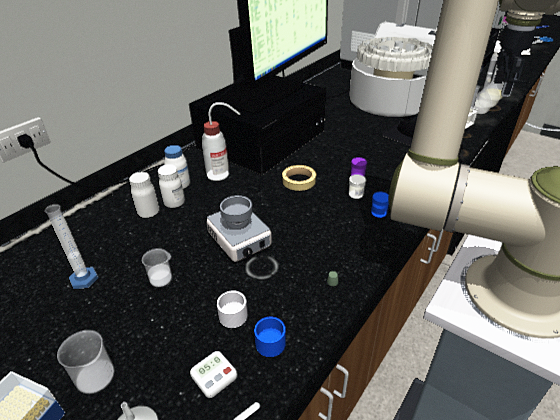

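The top view shows the mixer at (263,178), the white/grey adapter at (204,221) with its blue look-alike at (201,253), and the white jar at (369,224) beside a purple and a blue one. The stopper is at (266,260), the tape at (357,173) and the beaker probably at (201,159). The side view agrees: adapter (232,309), jar (357,187), mixer head (236,210).

```bash
cat > h.py <<'E'
import cv2,numpy as np
def ray(f,u,v):
    R=f["view"][:3,:3];t=f["view"][:3,3]
    return -R.T@t, R.T@np.linalg.solve(f["mtx"],[u,v,1.])
def onplane(f,u,v,z):
    c,d=ray(f,u,v);return c+d*(z-c[2])/d[2]
def proj(f,p):
    q=f["mtx"]@(f["view"][:3,:3]@np.asarray(p)+f["view"][:3,3]);return q[:2]/q[2]
def blobs(f,box,m):
    """contours of mask m within box x0,y0,x1,y1"""
    x0,y0,x1,y1=box;k=np.zeros(m.shape,np.uint8);k[y0:y1,x0:x1]=m[y0:y1,x0:x1]*255
    cs,_=cv2.findContours(k,cv2.RETR_EXTERNAL,cv2.CHAIN_APPROX_NONE)
    return sorted(cs,key=cv2.contourArea,reverse=True)
E
python3 - <<'E'
from h import *
for n,items in(("top",{"adapter":((185,205,222,238),.046),"jar":((358,212,382,236),.054),"head":((240,150,290,205),.112)}),
               ("side",{"adapter":((212,285,252,332),.046),"jar":((345,172,369,202),.054)})):
    f=dict(np.load(f"pics/{n}0.npz"));g=f["frame"].min(2)
    for k,(b,z) in items.items():
        for th in(80,120):
            c=blobs(f,b,g>th)[0];x,y,w,h=cv2.boundingRect(c);e=cv2.minEnclosingCircle(c)
            print(n,k,th,(x,y,w,h),np.round(e[0],1),round(e[1],1),"circ@z",np.round(onplane(f,*e[0],z),4))
t=dict(np.load("pics/top0.npz"));s=dict(np.load("pics/side0.npz"))
a=cv2.resize(t["frame"][140:270,180:420],None,fx=3.2,fy=3.2,interpolation=2)
cv2.imwrite("pics/c1.png",a[:,:,::-1])
a=cv2.resize(s["frame"][160:350,190:390],None,fx=3.1,fy=3.1,interpolation=2)
cv2.imwrite("pics/c2.png",a[:,:,::-1])
E
```

```text
top adapter 80 (194, 211, 21, 21) [204. 221.] 10.8 circ@z [0.4593 0.4006 0.046 ]
top adapter 120 (194, 211, 20, 21) [203.9 221. ] 10.1 circ@z [0.4593 0.401  0.046 ]
top jar 80 (360, 216, 18, 17) [368.6 224. ] 8.9 circ@z [ 0.4599 -0.1129  0.054 ]
top jar 120 (361, 216, 16, 16) [368.7 223.9] 8.0 circ@z [ 0.4603 -0.113   0.054 ]
top head 80 (240, 153, 46, 52) [262.5 178.5] 26.8 circ@z [0.584  0.2173 0.112 ]
top head 120 (240, 154, 46, 50) [262.1 178.1] 26.1 circ@z [0.585  0.2185 0.112 ]
side adapter 80 (217, 290, 30, 38) [231.5 308.6] 18.9 circ@z [0.4452 0.4152 0.046 ]
side adapter 120 (217, 290, 30, 38) [231.5 308.5] 18.8 circ@z [0.4454 0.415  0.046 ]
side jar 80 (349, 174, 17, 25) [356.5 185.9] 12.4 circ@z [ 0.4431 -0.0823  0.054 ]
side jar 120 (349, 174, 17, 25) [356.1 186. ] 12.2 circ@z [ 0.4437 -0.0811  0.054 ]
```

View pics/c1.png

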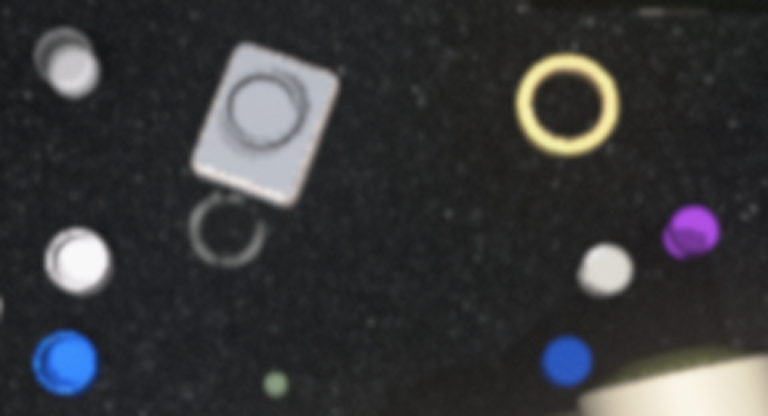

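View pics/c2.png

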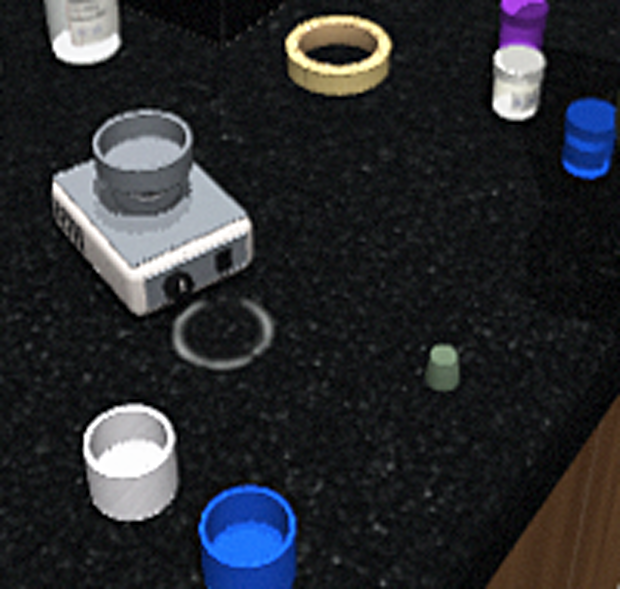

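The crops show the adapter, an open white cup, at crop (78,261) in the top view and (130,460) in the side view. The jar's cap is at (605,270) and (519,70). The head cup rim is centred near (266,111) in the top crop; in the side crop it spans columns 92–193 with its top at row 110. The faint ring in front of the mixer is flat.

```bash
cat >> h.py <<'E'
def locate(f,pts,h,rt,rb):
    """upright round thing: far silhouette = top edge, near silhouette = base edge"""
    P=np.array([onplane(f,u,v,h) for u,v in pts])[:,:2];B=np.array([onplane(f,u,v,0) for u,v in pts])[:,:2]
    c=ray(f,0,0)[0][:2];d=P.mean(0)-c;d/=np.linalg.norm(d);n=np.array([-d[1],d[0]])
    far=(P@d).max()-rt;near=(B@d).min()+rb;l=P@n;lat=(l.max()+l.min())/2
    return d*(far+near)/2+n*lat,far-near
E
python3 - <<'E'
from h import *
T=dict(np.load("pics/top0.npz"));S=dict(np.load("pics/side0.npz"))
for k,bt,bs,h,rt,rb in(("adapter",(185,205,222,238),(212,285,252,332),.046,.029,.029),("jar",(358,212,382,236),(345,172,369,202),.054,.0225,.021)):
    for f,b in((T,bt),(S,bs)):
        c=blobs(f,b,f["frame"].min(2)>80)[0][:,0,:];r,e=locate(f,c,h,rt,rb);print(k,np.round(r,4),round(e,4))
# head cup rim
u,v=180+266.5/3.2,140+111/3.2
print("head top",onplane(T,u,v,.112))
g=S["frame"].min(2)
col=g[185:240,236].astype(int);print("col236",col.tolist());print("row207",g[207,212:260].tolist())
g=T["frame"].min(2);print("trow175",g[175,240:290].tolist());print("tcol263",g[150:205,263].tolist())
c=blobs(T,(238,145,292,202),g>120)[0];P=np.array([onplane(T,a,b,.057)[:2]for a,b in c[:,0,:]],np.float32);print("house",cv2.minAreaRect(P))
for n,f,b in(("tape",T,(335,150,380,195)),("bkr",T,(185,140,215,175)),("stop",T,(258,250,274,268))):
    c=blobs(f,b,f["frame"].max(2)>80)[0];print(n,onplane(f,*cv2.minEnclosingCircle(c)[0],.02))
E
```

```text
adapter [0.4623 0.4042] 0.0006
adapter [0.4582 0.4016] -0.0013
jar [ 0.4638 -0.1165] -0.0001
jar [ 0.4601 -0.117 ] -0.0015
head top [0.59587795 0.21525937 0.112     ]
col236 [15, 20, 18, 19, 14, 19, 28, 21, 16, 0, 108, 184, 68, 101, 102, 101, 98, 99, 112, 161, 183, 177, 174, 176, 174, 177, 175, 175, 182, 166, 84, 90, 95, 98, 96, 97, 86, 50, 77, 129, 72, 81, 83, 65, 103, 161, 154, 148, 151, 159, 176, 176, 175, 178, 175]
row207 [23, 22, 23, 26, 20, 17, 20, 2, 182, 154, 68, 62, 76, 76, 128, 156, 178, 180, 181, 178, 175, 178, 174, 175, 174, 176, 177, 174, 177, 175, 176, 175, 176, 180, 186, 172, 97, 155, 168, 75, 20, 23, 14, 21, 23, 21, 22, 15]
trow175 [31, 32, 32, 41, 73, 126, 167, 180, 172, 163, 152, 130, 137, 168, 183, 187, 188, 188, 187, 188, 187, 187, 187, 187, 187, 187, 187, 187, 187, 187, 186, 180, 162, 135, 124, 135, 160, 179, 186, 188, 184, 166, 123, 74, 43, 35, 36, 37, 38, 38]
tcol263 [35, 36, 37, 41, 63, 110, 157, 182, 185, 184, 180, 175, 163, 135, 123, 149, 174, 185, 186, 186, 188, 186, 188, 187, 187, 187, 187, 186, 187, 185, 185, 184, 178, 164, 149, 133, 137, 153, 168, 179, 186, 188, 189, 189, 189, 190, 190, 191, 203, 220, 214, 182, 128, 77, 44]
house ((0.5976935625076294, 0.2214396595954895), (0.11029177159070969, 0.14195410907268524), 71.29150390625)
tape [ 0.63309931 -0.08079094  0.02      ]
bkr [0.66536783 0.42450045 0.02      ]
stop [0.34502111 0.20567826 0.02      ]
```

Run:
```python
from h import *
T=dict(np.load("pics/top0.npz"));S=dict(np.load("pics/side0.npz"))
c=ray(S,0,0)[0][:2]
a=onplane(S,235.6,194.7,.112)[:2];b=onplane(S,235.6,214.4,.112)[:2]
d=(a-b)/np.linalg.norm(a-b);print("side: diam",np.linalg.norm(a-b),"mid",(a+b)/2,"far",a-d*.037, "near",b+d*.037)
print("top", onplane(T,262.7,174.7,.112),[onplane(T,u,174.7,.112)[1] for u in(251.3,274)],[onplane(T,262.7,v,.112)[0] for v in(164,185.3)])
# linear triangulation of the rim centre
def tri(p):
    A=[];B=[]
    for f,(u,v) in p:
        o,r=ray(f,u,v);r/=np.linalg.norm(r);M=np.eye(3)-np.outer(r,r);A.append(M);B.append(M@o)
    return np.linalg.lstsq(np.vstack(A),np.hstack(B),rcond=None)[0]
print("tri",tri([(T,(262.7,174.7)),(S,(235.6,204.6))]))
from bench import kinematics
for yaw in(0,30,60,90,120,150):
    y=np.radians(yaw);q=[np.cos(y/2),np.sin(y/2),0,0]
    print(yaw,[None if (j:=kinematics.ik(p,q)) is None else np.round(j,2).tolist() for p in((.46,.403,.12),(.596,.217,.16),(.462,-.117,.12))])
```

```text
side: diam 0.07563158019229363 mid [0.59888636 0.22155333] far [0.59942738 0.22094275] near [0.59834534 0.22216391]
top [0.59580213 0.21702537 0.112     ] [np.float64(0.2516936140544699), np.float64(0.18267758639297876)] [np.float64(0.6292643275080383), np.float64(0.5628790415687908)]
tri [0.59866861 0.21862175 0.10868491]
0 [[0.53, 0.6, 1.36, -0.0, 1.18, 2.1], [0.16, 0.61, 1.24, -0.0, 1.3, 1.74], [-0.49, 0.33, 1.79, -0.0, 1.02, 1.08]]
30 [[0.53, 0.6, 1.36, -0.0, 1.18, 1.58], [0.16, 0.61, 1.24, -0.0, 1.3, 1.21], [-0.49, 0.33, 1.79, -0.0, 1.02, 0.55]]
60 [[0.53, 0.6, 1.36, -0.0, 1.18, 1.05], [0.16, 0.61, 1.24, -0.0, 1.3, 0.69], [-0.49, 0.33, 1.79, -0.0, 1.02, 0.03]]
90 [[0.53, 0.6, 1.36, -0.0, 1.18, 0.53], [0.16, 0.61, 1.24, -0.0, 1.3, 0.16], [-0.49, 0.33, 1.79, -0.0, 1.02, -0.49]]
120 [[0.53, 0.6, 1.36, -0.0, 1.18, 0.0], [0.16, 0.61, 1.24, -0.0, 1.3, -0.36], [-0.49, 0.33, 1.79, -0.0, 1.02, -1.02]]
150 [[0.53, 0.6, 1.36, -0.0, 1.18, -0.52], [0.16, 0.61, 1.24, -0.0, 1.3, -0.88], [-0.49, 0.33, 1.79, -0.0, 1.02, -1.54]]
```

```bash
cat >> h.py <<'E'
def q(deg): y=np.radians(deg)/2;return [np.cos(y),np.sin(y),0,0]
def snap(eyes,name,tag):
    f=eyes.grab_frame(name);np.savez(f"pics/{name}{tag}.npz",**f);return f
E
python3 - <<'E'
from h import *
from bench import env,monitor,eyes
A=(.460,.403)
env.reach([*A,.20],q(0))
env.movel([*A,.022],velocity=.12,guard=15)
print(monitor.sense()["position"])
env.close_gripper(30)
s=monitor.sense();print(s["finger_gap"],s["gripper_force"],s["contact_force"],s["clock"])
env.movel([*A,.19]);
env.reach([.598,.219,.19],q(0))
s=monitor.sense();print(s["position"],s["finger_gap"],s["gripper_force"],s["contact_force"],s["clock"])
T=snap(eyes,"top",1);S=snap(eyes,"side",1)
print(proj(S,(.598,.219,.17)),proj(T,(.598,.219,.17)))
a=cv2.resize(S["frame"][110:260,160:310],None,fx=3.7,fy=3.7,interpolation=2)
cv2.imwrite("pics/c3.png",a[:,:,::-1])
E
```

```text
[0.4603209  0.40321051 0.02266329]
0.6681785129231316 32.30331977829337 [-2.18450502 -0.61552878  6.31048851] 5.3
[0.59734386 0.22020334 0.1898477 ] 0.6646378626539324 32.16763526201248 [-0.04598147  0.55296503 -1.14695752] 7.4833
[234.45603601 183.02927444] [260.94622826 169.24086792]
```

View pics/c3.png

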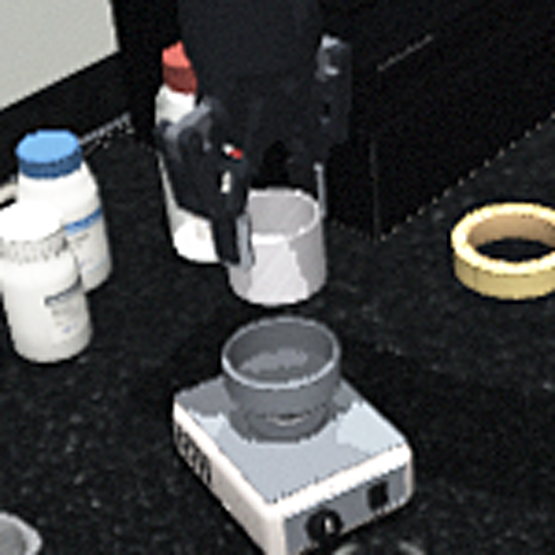

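The side crop shows the adapter held upright. It spans columns 228–327 with its near base edge at row 302, above the head cup (columns 222–340).

Run:
```python
from h import *
from bench import env,monitor,eyes
p=monitor.sense()["position"];print(p)
S=dict(np.load("pics/side1.npz"));z=p[2]-.0227
b=onplane(S,235.2,191.7,z)[:2];c=ray(S,0,0)[0][:2];d=(b-c)/np.linalg.norm(b-c)
print("side held",b+d*.029,"head side [.5989 .2216]")
g=S["frame"].min(2)
for r in(180,184,188):print(r,g[r,215:256].tolist())
print([int(x) for x in g[180:202,235]])
print("head row",g[207,212:260].tolist())
```

```text
[0.59722561 0.22063538 0.19005832]
side held [0.59760738 0.21989702] head side [.5989 .2216]
180 [184, 183, 187, 153, 68, 41, 57, 29, 15, 26, 148, 154, 153, 107, 212, 222, 221, 217, 225, 228, 226, 226, 224, 223, 228, 177, 162, 157, 157, 147, 142, 135, 127, 48, 25, 27, 23, 29, 23, 19, 20]
184 [18, 21, 19, 29, 25, 17, 22, 150, 166, 169, 174, 177, 173, 211, 214, 219, 228, 226, 223, 225, 222, 223, 228, 226, 219, 220, 188, 159, 157, 151, 145, 134, 124, 47, 19, 19, 21, 18, 19, 22, 33]
188 [30, 25, 28, 22, 24, 27, 12, 3, 132, 175, 174, 167, 208, 216, 220, 217, 219, 224, 220, 226, 226, 222, 221, 224, 220, 216, 217, 226, 173, 144, 129, 51, 13, 14, 27, 21, 23, 30, 26, 42, 55]
[226, 225, 224, 223, 222, 221, 226, 227, 226, 225, 226, 214, 83, 4, 8, 72, 135, 92, 94, 95, 97, 94]
head row [15, 20, 24, 24, 24, 15, 15, 3, 202, 143, 65, 56, 68, 75, 100, 109, 133, 139, 134, 132, 131, 130, 132, 134, 134, 137, 132, 137, 131, 137, 128, 100, 101, 99, 104, 99, 88, 136, 129, 70, 22, 20, 18, 17, 19, 23, 14, 13]
```

Run:
```python
from h import *
from bench import env,monitor,eyes
X=(.5983,.2220)
env.movel([*X,.15]);env.hold(.2)
s=monitor.sense();print(s["position"],s["contact_force"])
X=np.array(X)+ (np.array(X)-s["position"][:2])
env.movel([*X,.1125],velocity=.04,guard=4)
s=monitor.sense();print(s["position"],s["contact_force"],s["finger_gap"],s["clock"])
S=snap(eyes,"side",2)
cv2.imwrite("pics/c4.png",cv2.resize(S["frame"][130:280,160:310],None,fx=3.7,fy=3.7,interpolation=2)[:,:,::-1])
```

```text
[0.5987249  0.22215573 0.15126685] [ 0.96586574  0.37619891 -0.4127355 ]
[0.59787413 0.22182601 0.11244489] [-0.686955    0.3054272   4.57783448] 0.661735434172932 9.1417
```

View pics/c4.png

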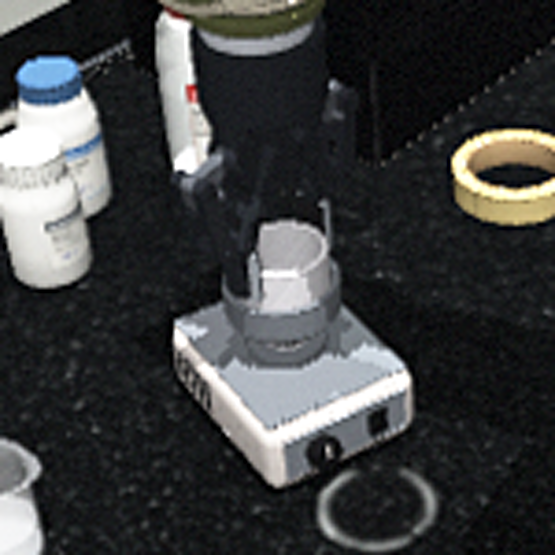

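The adapter is down inside the head cup at the expected height. I'll release it, lift away and check.

Run:
```python
from h import *
from bench import env,monitor,eyes
p=monitor.sense()["position"]
env.release();env.hold(.3)
env.movel([p[0],p[1],.21])
J=(.461,-.117)
env.reach([*J,.20],q(135))
print(monitor.sense()["position"],monitor.sense()["clock"],monitor.sense()["contact_force"])
S=snap(eyes,"side",3);T=snap(eyes,"top",3)
c=np.hstack([cv2.resize(S["frame"][170:280,180:300],(400,367),interpolation=2),cv2.resize(S["frame"][130:240,300:420],(400,367),interpolation=2)])
cv2.imwrite("pics/c5.png",c[:,:,::-1])
```

```text
[ 0.46108407 -0.11686608  0.1999713 ] 13.2583 [0.54907807 0.02805079 0.48859324]
```

View pics/c5.png

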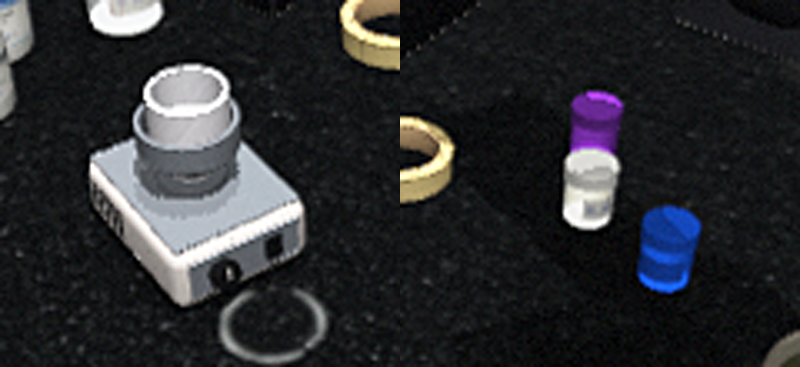

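The left crop shows the adapter seated upright in the head cup, rim columns 143–230, rows 65–115. The right crop shows the jar undisturbed at (590,190).

Run:
```python
from h import *
from bench import env,monitor,eyes
S=dict(np.load("pics/side3.npz"));g=S["frame"].min(2)
print("rows",g[196:200,216:256].tolist()[::3]);print("col236",g[184:215,236].tolist())
u0,u1=180+143.5/3.333,180+230/3.333;u=(u0+u1)/2
a=onplane(S,u,170+65/3.336,.136);c=ray(S,0,0)[0];d=(a-c)[:2];d/=np.linalg.norm(d);print("adapter rim centre",u,a[:2]-d*.029)
J=(.461,-.117)
env.movel([*J,.034],velocity=.12,guard=12)
print(monitor.sense()["position"])
env.close_gripper(30)
s=monitor.sense();print(s["position"],s["finger_gap"],s["gripper_force"],s["contact_force"])
env.movel([*J,.24]);
env.reach([.598,.222,.24],q(135));env.hold(.3)
s=monitor.sense();print(s["position"],s["finger_gap"],s["contact_force"],s["clock"])
S=snap(eyes,"side",4);T=snap(eyes,"top",4)
print(proj(S,(*s["position"][:2],s["position"][2]-.034)))
cv2.imwrite("pics/c6.png",cv2.resize(S["frame"][90:240,160:310],None,fx=3.9,fy=3.9,interpolation=2)[:,:,::-1])
```

```text
rows [[26, 23, 18, 19, 27, 26, 0, 195, 255, 146, 134, 158, 173, 178, 182, 188, 188, 195, 194, 201, 195, 191, 188, 194, 189, 180, 175, 171, 157, 133, 115, 255, 198, 34, 15, 21, 23, 13, 19, 24], [24, 25, 20, 13, 12, 7, 0, 255, 255, 212, 134, 152, 170, 179, 181, 186, 193, 193, 195, 192, 193, 196, 197, 188, 187, 183, 174, 166, 145, 226, 255, 255, 169, 84, 33, 9, 19, 21, 27, 16]]
col236 [13, 15, 13, 14, 0, 157, 254, 193, 193, 198, 195, 201, 195, 197, 198, 193, 194, 231, 252, 251, 255, 169, 189, 189, 192, 201, 200, 193, 194, 198, 173]
adapter rim centre 236.03060306030602 [0.59264224 0.22154728]
[ 0.46130722 -0.11716003  0.03452584]
[ 0.46111758 -0.11704262  0.03440248] 0.5068098341067716 30.285179615020752 [-1.68920976  0.93762879  6.39763296]
[0.59814661 0.22135806 0.24017085] 0.5118037377631537 [ 0.40363102 -0.61511747 -1.49790504] 18.5417
[232.23783073 169.68304594]
```

View pics/c6.png

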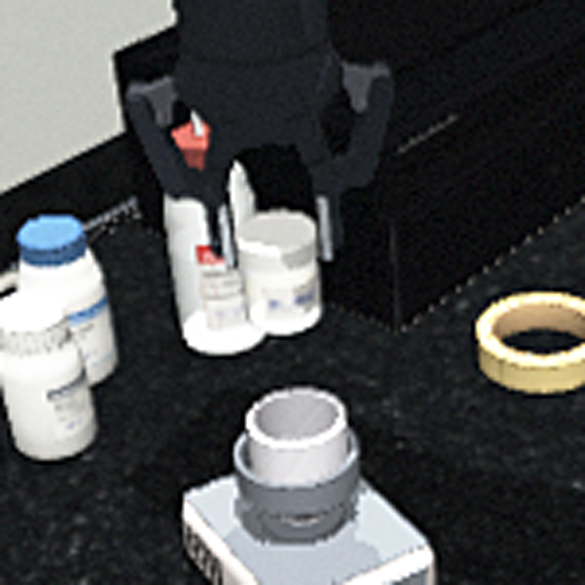

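The jar is held upright: cap at columns 240–318, base columns 249–322 with its near edge at row 334. The adapter rim below spans columns 245–350.

Run:
```python
from h import *
S=dict(np.load("pics/side4.npz"));c=ray(S,0,0)[0][:2]
# rim: image extents
g=S["frame"].min(2);print(g[186:210,236].tolist());print(g[199,218:254].tolist())
a=onplane(S,236,188.7,.136)[:2];b=onplane(S,236,204.8,.136)[:2];print("rim",(a+b)/2,np.linalg.norm(a-b))
l=onplane(S,222.7,197,.136)[:2];r=onplane(S,249.6,197,.136)[:2];print("rim lat",(l+r)/2,np.linalg.norm(l-r))
p=np.array([.59815,.22136])
print("expected base axis px",proj(S,(*p,.206)),"cap top axis px",proj(S,(*p,.260)))
u=160+285.5/3.9;v=90+334/3.9
b=onplane(S,u,v,.206)[:2];d=(b-c)/np.linalg.norm(b-c);print("jar base",b+d*.021)
# cap top ellipse
for (u,v) in [((240+318)/2,209),]:
    a=onplane(S,160+u/3.9,90+v/3.9,.260)[:2];print("cap",a-d*.0225)
```

```text
[23, 24, 14, 120, 213, 191, 193, 194, 193, 193, 194, 192, 191, 189, 194, 192, 196, 253, 255, 217, 229, 228, 230, 231]
[19, 13, 2, 4, 0, 255, 255, 240, 139, 143, 157, 167, 174, 178, 184, 190, 188, 186, 189, 193, 195, 189, 193, 185, 181, 174, 164, 250, 255, 255, 187, 62, 23, 14, 8, 22]
rim [0.59463129 0.22194249] 0.06224849674819538
rim lat [0.59318804 0.22308711] 0.06098875662519361
expected base axis px [232.24312297 169.74980381] cap top axis px [229.9254133  147.81836147]
jar base [0.59570162 0.22276706]
cap [0.59165036 0.2217731 ]
```

Run:
```python
from h import *
from bench import env,monitor,eyes
X=np.array((.5973,.2213))
env.movel([*X,.185]);env.hold(.2)
e=X-monitor.sense()["position"][:2];print(e)
r=env.movel([*(X+e),.1375],velocity=.03,guard=3.5)
s=monitor.sense();print(r,s["position"],s["contact_force"],s["finger_gap"],s["clock"])
S=snap(eyes,"side",5)
cv2.imwrite("pics/c7.png",cv2.resize(S["frame"][110:260,160:310],None,fx=3.9,fy=3.9,interpolation=2)[:,:,::-1])
```

```text
[-4.47513028e-04 -9.70825001e-05]
True [0.59686433 0.22121006 0.13803864] [-0.06314254  0.42035083  3.82167754] 0.5103833687497429 20.85
```

View pics/c7.png

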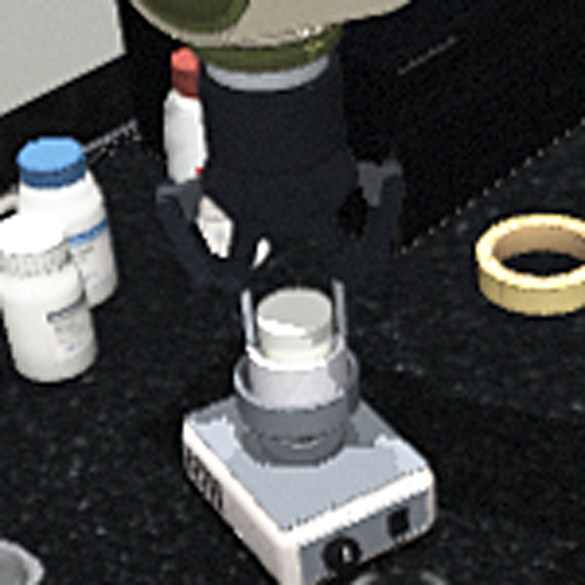

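The jar is seated, with the cap well above the adapter rim and the height as expected. Next I'll release, shut the fingers and press.

Run:
```python
from h import *
from bench import env,monitor,eyes
p=monitor.sense()["position"]
env.release();env.hold(.3)
env.movel([p[0],p[1],.20]);env.close_gripper(30)
C=(.5958,.2217)
env.movel([*C,.175]);env.hold(.3)
f0=monitor.sense()["contact_force"][2]
r=env.movel([*C,.152],velocity=.015,guard=3)
s=monitor.sense();z0=s["position"][2];print(r,z0,f0,s["contact_force"])
if r and abs(z0-.158)<.004:
    for dz in(.003,.005,.0065,.0075):
        env.movel([*C,.158-dz],velocity=.01);env.hold(.3)
        s=monitor.sense();F=s["contact_force"][2]-f0;print(dz,s["position"],F)
        if F>10.3:break
print(s["clock"])
S=snap(eyes,"side",6)
cv2.imwrite("pics/c8.png",cv2.resize(S["frame"][150:250,190:290],None,fx=5.9,fy=5.9,interpolation=2)[:,:,::-1])
```

```text
True 0.1574063485270822 -0.6716414538660818 [ 0.77103763 -0.13734818  4.44695024]
0.003 [0.59589978 0.22172609 0.15544799] 5.134986613584238
0.005 [0.5959289  0.22173249 0.15367252] 6.520458585429121
0.0065 [0.59595605 0.22173995 0.15236175] 7.9322020975804595
0.0075 [0.59599077 0.22175805 0.15149701] 8.786047520280999
27.1833
```

View pics/c8.png

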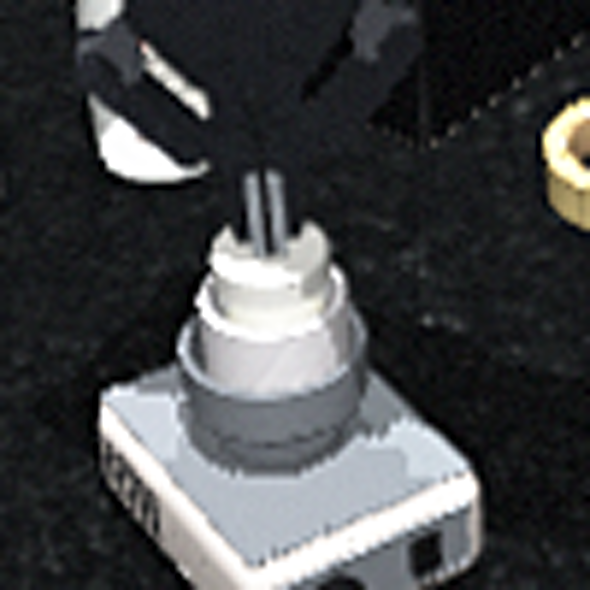

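The fingers press on the cap, everything is upright, and the head has sunk about 6 mm. I'll go about 1.2 mm deeper.

Run:
```python
from h import *
from bench import env,monitor,eyes,job
env.movel([.5958,.2217,.1491],velocity=.01);env.hold(.5)
s=monitor.sense();F=s["contact_force"][2]+.67;print(s["position"],F)
if 7.5<F<11.5 and .1485<s["position"][2]<.1520: print(job.hand_in())
```

```text
[0.59598862 0.22177319 0.15023007] 9.988485918259663
the job is handed in; nothing more can be done
None
```

The job is handed in with the adapter seated in the head cup, the jar seated in the adapter, and the shut fingers holding the jar down at about 10 N (roughly 7.5 mm of head travel, estimated from fingertip height and force, not from seeing the rings); the verdict was not shown.

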